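Catch the falling lid of the parts case and lower it shut

ROBOT

A 6-joint arm with a two-finger parallel gripper is mounted at the origin on a cart in front of the work surface, level with it; the furniture and walls round the work are solid. World frame = base frame: x ahead of the robot, y to its left, z up, the work surface at z = 0. Lengths are in m, angles in rad, forces in N, time in s.
With the tool pointing down it reaches from about 0.35 to 0.85 m from the base axis. Payload 8.1 kg.
Tool frame: the origin (TCP) lies on the mounting face of the last link; the fingertips stand 186 mm ahead of it and the grasp point (between the pads) lies 167 mm ahead of it; z points along the fingers, y is the line along which they close (so a half turn about z gives the same grasp; the last joint's range is limited). The gripper opens to 93 mm and grips with 3 to 60 N. Pads are 15 mm wide; open, the fingers measure 128 mm over their backs; the gripper's body (75 mm by 188 mm) begins 65 mm behind the grasp point.
Start: joints at [-1.199, 0.13, 1.488, -0, 1.523, -0.085], TCP at [0.265, -0.538, 0.405] pointing down, gripper open.
Joint ranges: [-2.96, 2.96], [-0.89, 2.26], [0.02, 2.5], [-1.34, 4.48], [0, 2.73], [-2.66, 2.66]. Speed limits (rad/s): [2.39, 2.39, 2.79, 3.14, 3.14, 3.14].

INTERFACE

Orientations are given as a rotation vector (axis times angle).
In Python, from plant import * gives the robot as it stands. The module is installed in compiled form; this text tells all that it offers.
- The arm moves only by the tool arm_command, never from a script. Its argument "increments" is a list of rows, each a list of 6 numbers: the shift along the tool's x, y, z in units of 0.2 m (1.0 is 0.2 m), then the turn, a rotation vector about the tool's x, y, z in units of pi rad (1.0 is pi rad). A call has exactly 5 rows; each row is the pose to reach, as a shift and turn from the pose commanded when the call began, along the tool's axes at that moment, turning the shorter way round; what a row does not reach only later rows make up. A row lasts 1/8 s, in which the tool goes at most 62.5 mm and 10.7 degrees, less where a joint would pass 70% of its speed; a pose out of reach is approached as far as the arm can. A call with a number of a shift or a turn outside -1 to 1 is refused whole. A call with a gripper value outside its range is refused whole. "fingers" is the closure, from -1 (fully open) to 1 (shut), set as the call begins (left out, the last holds). The fingers move at their own pace and stop on an object; "force" is the grip in N (left out, the last holds). Time passes only in rows, so rows that repeat a pose let the fingers close, or fill a call up. It gives the time, the measured TCP pose, the force, the opening and the grip force at its end, in the units of the state.
- read_state(): the state, without advancing time (a new reading comes with each control period).
- read_camera(name): name is "scene" or "top" or "wrist"; returns a dict with "image" (420x560x3 uint8, red, green, blue), "fx", "fy", "cx", "cy" (pixels), "T" (4x4, takes a point from camera to world coordinates). Camera axes: x right, y down, z forward; pixel columns grow to the right and rows downward; lengths in m; the calibration is good to about 2 mm. A picture is of the moment at which its call begins. There is no depth.
- close_job(): hands the job in; it is judged then, once.
The state is a dict: "t": time; "q": joint angles; "dq": joint speeds; "joint_torque": joint torques, N m; "tool_pos": TCP position; "orientation": TCP orientation; "force": force on the tool from outside, world axes, zero at the start; "wrist_torque": the same for the moment, N m; "opening": finger opening in m; "gripper_force": force on a finger pad.
Only numpy, scipy, OpenCV 4.12 (cv2) and the standard library are available. Lean on these libraries where they do the work, as an engineer would, in place of code of your own. Each camera call takes 0.05 s, during which the arm holds its last target. There are 200 camera calls.

TASK

Close the open parts case without jolting the small parts in it: with a finger, tip the lid forward past upright, catch it on a finger under its front lip as it falls, well before it lands. Then lower it all the way shut on that finger and take the finger away. Do not grip the lid, press hard, shove the case along or disturb the transformer, loupe and screwdriver beside it.

Things in the scene. Friction and masses are not known exactly. Their poses are not given: they have to be found in the camera images.
- case: grey flat parts case, 125 x 190 mm, walls 34 mm high, eight cells, loose on the bench (about 0.9 kg). Origin: centre of its underside; x axis from the front wall (x = -62 mm) to the hinge side, y along its 190 mm length, z up. It stands sideways: front to the robot's left, hinge to the right (yaw -1.57, give or take 0.45 rad).
- case_lid (a joint): lid angle, rad (clear plate 124 x 189 x 2 mm): 0 shut on the rim, upper side 37 mm above the bench; 1.57 upright; 1.92 leaning back on its stop, as at the start. Damped hinge: below about 1.52 the lid falls forward by itself, slowly at first, shutting in 3 to 6 s at about 0.8 rad/s, too hard. Lid and lip weigh about 80 g; half a newton at the lip moves or carries it.
- lid_lip: aluminium strip along the lid's front edge, 150 mm wide, jutting 20 mm past the front wall so that a finger fits under it. Origin: middle of its rolled front rim (5 mm thick), 145 mm from the hinge line, at (-80, 0, 38) mm of the case when shut; the rim's underside is then 36 mm above the bench. x axis from the rim to the hinge, z up when shut.
- hinge_mid (a point): middle of the lid's hinge line, which runs along the case's y axis: at (65, 0, 34) mm of the case.
- transformer: bystander: small dark transformer, 30 x 56 x 30 mm, on the bench beyond the far end of the case; origin at the centre of its underside. Leave alone.
- loupe: bystander: black eye loupe, 41 mm across, 26 mm high, on the bench before the near end of the case; origin at the centre of its underside. Leave alone.
- driver: bystander: screwdriver with red handle, 142 mm long, 19 mm thick, lying on the bench behind the hinge side of the case, 135 to 150 mm from the case's centre line, along the case; origin at the middle of its underside, x along it. Leave alone.

How it is judged:
By the outcome, as a careful person would: the job done as asked, in the order asked, and still so for the second after the job is handed in, with the robot touching nothing.
It also fails if it takes over 58 s, if anything falls off the work surface, if the arm or the gripper's body presses on something with over 40 N, if the wrist force passes 120 N, or if a joint passes its speed limit or range.

## Working session

There is one attempt and no reset: what is moved stays moved. The work goes in short steps, Python scripts to look and compute and a tool call to move; the robot and the scene stay as the last step left them, time stands still between calls to the robot, and variables do not carry over. Pictures are saved under pics/ and viewed, at most 10 in all, crops included, and the job is handed in when it is done.

Besides the shell and the picture viewer there is one more tool, called after "Request:" in YAML: its name, and indented under it one key for each argument. arm_command: Moves the arm, as the interface text tells. Shifts and turns lie within -1 to 1; 1 stands for 0.2 m of shift or pi rad of turn. Its arguments: {"type":"object","properties":{"increments":{"type":"array","items":{"type":"array","items":{"type":"number","minimum":-1,"maximum":1}}},"fingers":{"type":"number"},"force":{"type":"number"}},"required":["increments"]}

```bash
mkdir -p pics; python3 - <<'E'
from plant import *
import cv2,numpy as np
s=read_state();print({k:np.round(v,3) for k,v in s.items()})
for n in ["scene","top"]:
    c=read_camera(n);cv2.imwrite(f"pics/{n}0.png",c["image"][:,:,::-1]);print(n,c["fx"],c["fy"],c["cx"],c["cy"],np.round(c["T"],4).tolist())
E
```

```text
{'t': np.float64(0.0), 'q': array([-1.199,  0.131,  1.489, -0.   ,  1.523, -0.085]), 'dq': array([ 0.   ,  0.   , -0.001,  0.001, -0.002,  0.002]), 'joint_torque': array([ 2.0000e-03, -5.5983e+01, -4.9176e+01,  7.7000e-02,  3.5000e-02,
       -0.0000e+00]), 'tool_pos': array([ 0.265, -0.538,  0.404]), 'orientation': array([-3.058, -0.711,  0.   ]), 'force': array([ 0.615,  0.058, -0.507]), 'wrist_torque': array([ 0.016, -0.005,  0.02 ]), 'gripper_force': np.float64(0.0), 'opening': np.float64(0.093)}
scene 494.38789998423755 494.38789998423755 279.0569747318442 204.36347149935747 [[-0.7561, -0.4913, 0.4323, 0.2288], [-0.6543, 0.5583, -0.51, 0.4898], [0.0092, -0.6685, -0.7437, 0.6977], [0.0, 0.0, 0.0, 1.0]]
top 454.41688140514214 454.41688140514214 272.2218461563382 209.21579338797739 [[-0.0027, -0.9969, 0.0789, 0.5146], [-1.0, 0.0029, 0.0023, 0.0516], [-0.0025, -0.0789, -0.9969, 0.9414], [0.0, 0.0, 0.0, 1.0]]
```

View pics/top0.png

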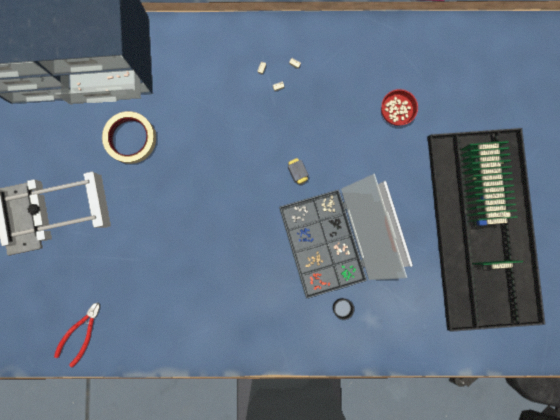

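View pics/scene0.png

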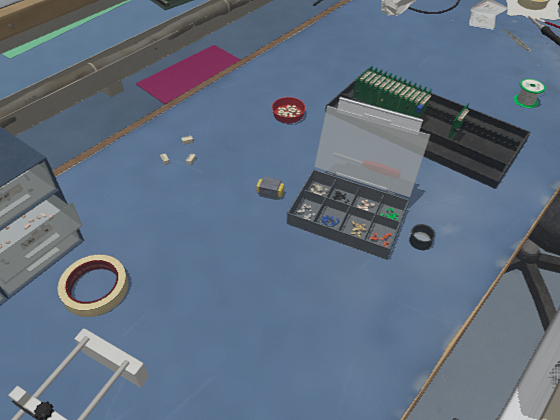

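The top view shows the case rim corners near (281,207), (338,191), (364,284) and (308,297), with the lip from about (383,181) to (411,265). The loupe is at (343,308), the transformer at (299,171), and the driver is seen through the lid in the scene view. I'll enlarge to refine these.

```bash
python3 - <<'E'
import cv2
a=cv2.imread("pics/top0.png")[150:325,260:430];b=cv2.imread("pics/scene0.png")[85:265,250:440]
cv2.imwrite("pics/z.png",cv2.hconcat([cv2.resize(a,None,fx=2.3,fy=2.3,interpolation=3),cv2.resize(cv2.resize(b,None,fx=2.2,fy=2.2,interpolation=3),(400,int(175*2.3+.0)))]) if 0 else cv2.resize(a,None,fx=3.4,fy=3.4,interpolation=2))
cv2.imwrite("pics/z2.png",cv2.resize(b,None,fx=3.3,fy=3.3,interpolation=2))
E
```

```text
(no output)
```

View pics/z.png

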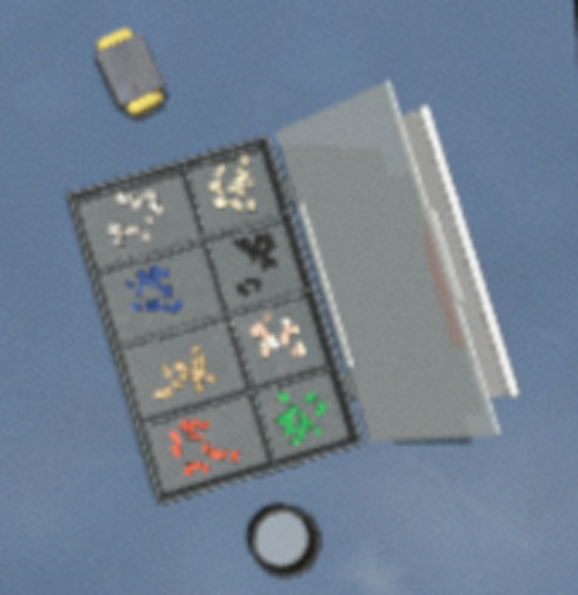

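View pics/z2.png

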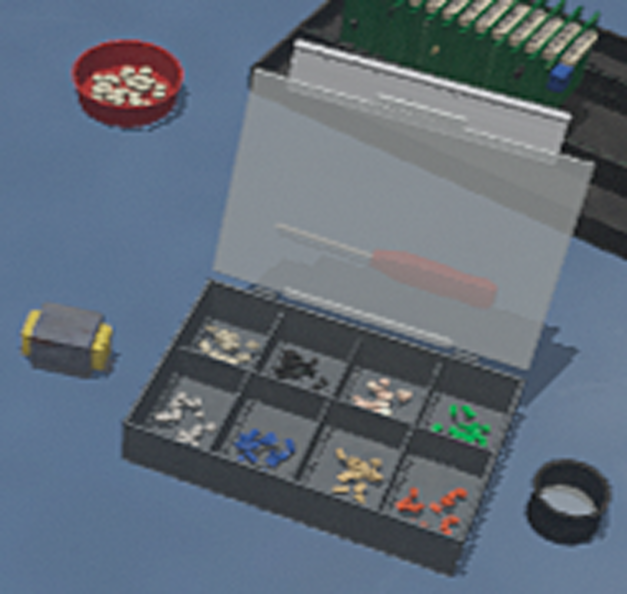

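The enlarged view gives rim corners at top-crop (68,193), (267,139), (358,438) and (160,502), and lip ends at (425,105) and (515,396). In the scene crop the rim corners are (124,424), (211,283) and (522,378), and the lip ends are (295,41) and (570,118). The driver lies seen through the lid. I'll fit these.

```bash
cat > h.py <<'E'
import numpy as np
from scipy.spatial.transform import Rotation as R
def proj(c,P):
    p=(np.asarray(P)-c["T"][:3,3])@c["T"][:3,:3]; return np.c_[c["fx"]*p[:,0]/p[:,2]+c["cx"],c["fy"]*p[:,1]/p[:,2]+c["cy"]]
def c2w(X,P):
    return np.asarray(P)@R.from_euler('z',X[2]).as_matrix().T+[X[0],X[1],0]
def lid(th,u,v,y):  # u distance from hinge along lid, v offset normal(upper)
    return np.c_[65e-3-u*np.cos(th)+v*np.sin(th), y, 34e-3+u*np.sin(th)+v*np.cos(th)]
def ray(c,px,z):
    d=c["T"][:3,:3]@[(px[0]-c["cx"])/c["fx"],(px[1]-c["cy"])/c["fy"],1];o=c["T"][:3,3];return o+d*(z-o[2])/d[2]
E
python3 - <<'E'
from h import *
from plant import *
from scipy.optimize import least_squares
t,s=read_camera("top"),read_camera("scene")
tp=np.array([[68,193],[267,139],[358,438],[160,502],[427,105],[517,396]])/3.4+[260,150]
sp=np.array([[124,424],[211,283],[522,378],[124,458],[460,574],[295,41],[570,118]])/3.3+[250,85]
f,b,w=-.0625,.0625,.095
rim=[[f,w,.034],[b,w,.034],[b,-w,.034],[f,-w,.034]]
lip=lid(1.92,np.array([.147]*2),np.array([.004]*2),np.array([.075,-.075]))
def res(X,full=False):
    lp=lid(X[3],np.array([.147]*2),np.array([.004]*2),np.array([.075,-.075]))
    a=proj(t,c2w(X,np.r_[rim,lp]))-tp
    q=proj(s,c2w(X,np.r_[rim[:3],[[f,w,0],[f,-w,0]],lp]))-sp
    return np.r_[a,q].ravel()
r=least_squares(res,[.45,-.1,-1.4,1.92],loss='soft_l1');print(r.x.round(4));print(res(r.x).reshape(-1,2).round(1).tolist())
X=r.x
def loc(p): 
    return (np.array([p[0]-X[0],p[1]-X[1],0])@R.from_euler('z',X[2]).as_matrix()).round(3)
z=lambda p:np.array(p)/3.4+[260,150]
zs=lambda p:np.array(p)/3.3+[250,85]
for n,c,p,h in [("loupe",t,z((283,539)),.026),("loupe_s",s,zs((569,490)),.026),("trafo",t,z((131,72)),.03),("drv tip",s,zs((277,227)),.005),("drv handle end",s,zs((494,290)),.01)]:
    q=ray(c,p,h);print(n,q.round(3),loc(q))
E
```

```text
[ 0.5173 -0.047  -1.283   1.913 ]
[[-0.9, 0.3], [0.2, -1.6], [2.0, 1.9], [-0.2, 1.4], [-0.8, 0.5], [-0.0, -0.4], [-0.3, -0.9], [-0.6, -2.4], [1.7, -0.8], [-0.7, 1.0], [-1.8, 1.5], [0.6, -0.9], [0.4, -1.9]]
loupe [ 0.389 -0.087  0.026] [ 0.002 -0.134  0.   ]
loupe_s [ 0.387 -0.084  0.026] [-0.001 -0.135  0.   ]
trafo [0.664 0.    0.03 ] [-0.004  0.154  0.   ]
drv tip [ 0.638 -0.167  0.005] [0.15  0.082 0.   ]
drv handle end [ 0.503 -0.204  0.01 ] [ 0.147 -0.058  0.   ]
```

```bash
cat >> h.py <<'E'
X=np.array([.5173,-.047,-1.283])
C=R.from_euler('z',X[2])
def target(tip,beta):  # tip in case frame (m); beta deg: 0 = tool down, 50 = leaning, pointing down and to case +x
    B=C*R.from_matrix(np.array([[-1,0,0],[0,1,0],[0,0,-1.]]))*R.from_euler('y',-beta,degrees=True)
    return c2w(X,[tip])[0]-.186*B.as_matrix()[:,2],B
def where(s):
    r=R.from_rotvec(s["orientation"]);tip=s["tool_pos"]+.186*r.as_matrix()[:,2]
    return (C.inv().apply(tip-[X[0],X[1],0])*1e3).round(1),C.inv().apply(r.as_matrix()[:,2]).round(3)
def plan(s,wps):  # wps: list of (tip,beta,rows); straight-line TCP between them; prints rows in calls' units
    r0=R.from_rotvec(s["orientation"]);p0=s["tool_pos"];p,r=p0,r0;out=[]
    for tip,b,n in wps:
        P,B=target(np.array(tip)/1e3,b);d=(r.inv()*B).as_rotvec()
        for k in range(1,n+1):
            pp=p+(P-p)*k/n;rr=r*R.from_rotvec(d*k/n)
            out.append(np.r_[r0.inv().apply(pp-p0)/.2,(r0.inv()*rr).as_rotvec()/np.pi])
        p,r=P,B
    for o in out[:5]: print((o.round(3)+0).tolist())
E
python3 - <<'E'
from h import *
from plant import *
s=read_state();print(where(s));plan(s,[((-120,0,230),0,12)])
E
```

```text
(array([ 399.2, -381.8,  218.1]), array([-0.001, -0.   , -1.   ]))
[0.193, -0.187, -0.005, 0.0, 0.0, -0.037]
[0.386, -0.373, -0.009, 0.0, 0.0, -0.074]
[0.58, -0.56, -0.014, 0.0, 0.0, -0.112]
[0.773, -0.746, -0.019, 0.0, 0.0, -0.149]
[0.966, -0.933, -0.024, 0.0, 0.0, -0.186]
```

Request:
arm_command:
  increments:
    - [0.19, -0.19, -0.01, 0, 0, -0.037]
    - [0.39, -0.37, -0.01, 0, 0, -0.074]
    - [0.58, -0.56, -0.02, 0, 0, -0.112]
    - [0.77, -0.75, -0.02, 0, 0, -0.149]
    - [0.97, -0.93, -0.03, 0, 0, -0.186]
  fingers: 1
  force: 10

```text
t: 0.82
tool_pos: [0.3569, -0.2843, 0.4106]
orientation: [-2.723, -1.567, -0.0]
force: [0.8, -0.2, 0.2]
opening: 0.0477
gripper_force: 0.0
```

```bash
python3 - <<'E'
from h import *
from plant import *
s=read_state();print(where(s),s["q"].round(2),s["t"]);plan(s,[((-120,0,230),0,8)])
E
```

```text
(array([ 181.9, -221.2,  224.6]), array([-0.,  0., -1.])) [-0.79 -0.27  1.86  0.    1.55 -0.26] 0.825
[0.23, -0.042, -0.003, 0.0, 0.0, -0.032]
[0.46, -0.085, -0.007, 0.0, 0.0, -0.065]
[0.69, -0.127, -0.01, 0.0, 0.0, -0.097]
[0.92, -0.169, -0.013, 0.0, 0.0, -0.13]
[1.15, -0.212, -0.017, 0.0, 0.0, -0.162]
```

Request:
arm_command:
  increments:
    - [0.18, -0.03, 0, 0, 0, -0.03]
    - [0.37, -0.07, 0, 0, 0, -0.06]
    - [0.55, -0.1, 0, 0, 0, -0.09]
    - [0.74, -0.14, -0.01, 0, 0, -0.11]
    - [0.92, -0.17, -0.01, 0, 0, -0.13]

```text
t: 1.45
tool_pos: [0.4206, -0.1087, 0.4129]
orientation: [2.349, 2.085, 0.0]
force: [0.2, 0.1, -0.3]
opening: 0.0013
gripper_force: 0.0
```

```bash
python3 - <<'E'
from h import *
from plant import *
s=read_state();print(where(s),s["q"].round(2),s["t"],s["opening"]);plan(s,[((-140,0,150),50,8)])
E
```

```text
(array([  31.8, -110.2,  226.9]), array([ 0.,  0., -1.])) [-0.37 -0.34  1.91  0.    1.57 -0.25] 1.45 0.0012582128362603326
[0.208, -0.014, 0.09, -0.007, -0.034, -0.015]
[0.415, -0.029, 0.179, -0.014, -0.068, -0.03]
[0.623, -0.043, 0.269, -0.021, -0.103, -0.045]
[0.831, -0.058, 0.358, -0.028, -0.137, -0.061]
[1.038, -0.072, 0.448, -0.035, -0.171, -0.076]
```

Request:
arm_command:
  increments:
    - [0.2, -0.01, 0.08, -0.007, -0.034, -0.015]
    - [0.4, -0.03, 0.16, -0.014, -0.068, -0.03]
    - [0.6, -0.04, 0.24, -0.02, -0.103, -0.045]
    - [0.8, -0.06, 0.32, -0.027, -0.137, -0.06]
    - [1.0, -0.07, 0.4, -0.034, -0.171, -0.075]

```text
t: 2.08
tool_pos: [0.4304, 0.0917, 0.3326]
orientation: [1.767, 1.997, -0.453]
force: [-0.9, 0.2, -1.2]
opening: 0.0004
gripper_force: 0.0
```

```bash
python3 - <<'E'
from h import *
from plant import *
s=read_state();print(where(s),s["q"].round(2),s["t"],s["opening"]);plan(s,[((-140,0,60),50,6)])
E
```

```text
(array([-60.8, -52.4, 174. ]), array([ 0.521, -0.046, -0.853])) [ 0.32 -0.21  2.   -0.55  1.44  0.3 ] 2.075 0.0003739258627129279
[0.159, 0.015, 0.053, -0.004, -0.017, -0.008]
[0.319, 0.03, 0.106, -0.007, -0.034, -0.015]
[0.478, 0.045, 0.159, -0.011, -0.051, -0.023]
[0.638, 0.06, 0.212, -0.015, -0.068, -0.031]
[0.797, 0.075, 0.265, -0.019, -0.085, -0.038]
```

Request:
arm_command:
  increments:
    - [0.19, 0.02, 0.06, -0.004, -0.02, -0.009]
    - [0.38, 0.04, 0.13, -0.009, -0.04, -0.018]
    - [0.57, 0.05, 0.19, -0.013, -0.061, -0.027]
    - [0.76, 0.07, 0.25, -0.018, -0.082, -0.037]
    - [0.95, 0.09, 0.32, -0.022, -0.102, -0.046]

```text
t: 2.7
tool_pos: [0.4375, 0.2226, 0.1794]
orientation: [1.414, 1.893, -0.66]
force: [-0.7, -0.1, 0.3]
opening: 0.0006
gripper_force: 0.0
```

```bash
python3 - <<'E'
from h import *
from plant import *
s=read_state();print(where(s),s["q"].round(2),s["t"],s["opening"]);plan(s,[((-100,0,20),50,5)])
E
```

```text
(array([-138.9,   -0.3,   59.6]), array([ 0.765, -0.002, -0.644])) [ 0.65  0.32  1.86 -0.81  1.42  0.68] 2.7 0.0005514215462191167
[0.006, 0.0, 0.055, 0.0, 0.0, 0.0]
[0.011, 0.0, 0.111, 0.0, 0.0, 0.0]
[0.017, 0.0, 0.166, 0.0, 0.0, 0.0]
[0.022, 0.0, 0.221, 0.0, 0.0, 0.0]
[0.028, 0.001, 0.276, -0.001, -0.001, 0.0]
```

Tracking is exact. Now I'll test the low final pose, with the tip still 30 mm in front of the wall, and take a picture.

Request:
arm_command:
  increments:
    - [0.01, 0, 0.06, 0, 0, 0]
    - [0.01, 0, 0.11, 0, 0, 0]
    - [0.02, 0, 0.17, 0, 0, 0]
    - [0.02, 0, 0.22, 0, 0, 0]
    - [0.03, 0, 0.28, 0, 0, 0]

```text
t: 3.32
tool_pos: [0.449, 0.1834, 0.14]
orientation: [1.418, 1.893, -0.658]
force: [0.9, -0.7, -0.4]
opening: 0.0003
gripper_force: 0.0
```

```bash
python3 - <<'E'
from h import *
from plant import *
import cv2
s=read_state();print(where(s),s["q"].round(2),s["t"],s["force"])
ims=[]
for n in ["top","scene"]:
    c=read_camera(n);w,b=where(read_state());
    u,v=proj(c,c2w(X,[np.array(w)/1e3]))[0];print(n,u,v)
    u,v=int(u),int(v);ims.append(cv2.resize(c["image"][max(v-60,0):v+60,max(u-65,0):u+65,::-1],(390,360),interpolation=2));
    u2=np.array([u-min(u,65),v-60])
    print(u-65,v-60)
cv2.imwrite("pics/low.png",cv2.hconcat(ims))
plan(read_state(),[((-170,0,200),20,10)])
E
```

```text
(array([-98.3,  -0.6,  19.9]), array([ 0.763, -0.003, -0.646])) [ 0.57  0.36  1.9  -0.86  1.32  0.7 ] 3.325 [ 0.90148608 -0.69471343 -0.4376866 ]
top 276.1928648125452 258.38887781762793
211 198
scene 330.81986889374593 250.78055946912806
265 190
[-0.092, 0.0, -0.074, 0.0, 0.017, 0.0]
[-0.184, 0.0, -0.147, 0.0, 0.033, 0.0]
[-0.277, 0.0, -0.221, 0.0, 0.05, 0.0]
[-0.369, 0.001, -0.295, -0.001, 0.066, 0.0]
[-0.461, 0.001, -0.368, -0.001, 0.083, 0.0]
```

View pics/low.png

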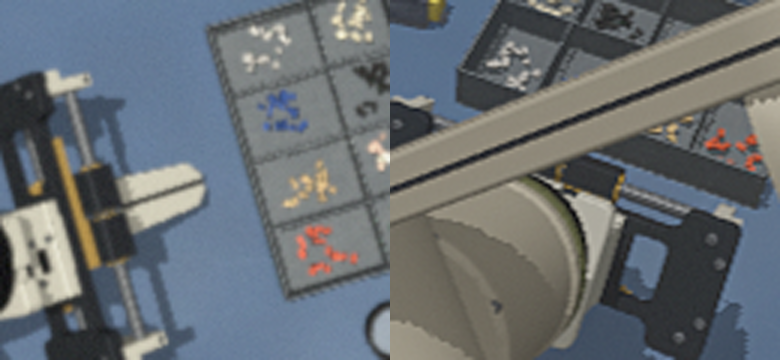

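The left image shows the closed finger in front of the case's front wall with a 31 mm gap, tip at crop (205,182), which matches the prediction. The pose is reachable and clear of the bench. Now I'll go over and behind the lid.

```bash
python3 - <<'E'
from h import *
from plant import *
plan(read_state(),[((-120,0,230),0,8)])
E
```

```text
[-0.181, 0.0, -0.054, 0.0, 0.035, 0.0]
[-0.362, 0.001, -0.109, 0.0, 0.069, 0.0]
[-0.542, 0.001, -0.163, -0.001, 0.104, 0.0]
[-0.723, 0.001, -0.218, -0.001, 0.138, 0.0]
[-0.904, 0.002, -0.272, -0.001, 0.173, 0.0]
```

Request:
arm_command:
  increments:
    - [-0.18, 0, -0.05, 0, 0.035, 0]
    - [-0.36, 0, -0.11, 0, 0.07, 0]
    - [-0.54, 0, -0.16, 0, 0.104, 0]
    - [-0.72, 0, -0.22, 0, 0.138, 0]
    - [-0.9, 0, -0.27, 0, 0.173, 0]

```text
t: 4.05
tool_pos: [0.4698, 0.112, 0.3136]
orientation: [1.719, 2.299, -0.28]
force: [-0.6, 0.8, -0.7]
opening: 0.0002
gripper_force: 0.0
```

```bash
python3 - <<'E'
from h import *
from plant import *
s=read_state();print(where(s));plan(s,[((-80,0,230),0,4),((150,0,230),0,5)])
E
```

```text
(array([-107.1,   -0.6,  137.2]), array([ 0.317, -0.001, -0.949]))
[-0.142, 0.001, -0.087, 0.0, 0.026, 0.0]
[-0.285, 0.001, -0.175, 0.0, 0.051, 0.0]
[-0.427, 0.002, -0.262, 0.0, 0.077, 0.0]
[-0.57, 0.003, -0.349, 0.0, 0.103, 0.0]
[-0.788, 0.003, -0.276, 0.0, 0.103, 0.0]
```

Request:
arm_command:
  increments:
    - [-0.14, 0, -0.09, 0, 0.026, 0]
    - [-0.28, 0, -0.18, 0, 0.051, 0]
    - [-0.43, 0, -0.26, 0, 0.077, 0]
    - [-0.57, 0, -0.35, 0, 0.103, 0]
    - [-0.79, 0, -0.28, 0, 0.103, 0]

```text
t: 4.68
tool_pos: [0.5077, -0.0145, 0.4188]
orientation: [1.879, 2.513, 0.002]
force: [0.2, 1.0, -0.5]
opening: 0.0003
gripper_force: 0.0
```

```bash
python3 - <<'E'
from h import *
from plant import *
s=read_state();print(where(s));plan(s,[((150,0,230),0,5)])
E
```

```text
(array([-33.4,   0.6, 232.8]), array([ 0.002,  0.003, -1.   ]))
[-0.184, 0.0, 0.003, 0.0, 0.0, 0.0]
[-0.368, 0.0, 0.006, 0.0, 0.0, 0.0]
[-0.552, 0.0, 0.01, 0.001, 0.0, 0.0]
[-0.735, 0.001, 0.013, 0.001, 0.001, 0.0]
[-0.919, 0.001, 0.016, 0.001, 0.001, 0.0]
```

Request:
arm_command:
  increments:
    - [-0.18, 0, 0, 0, 0, 0]
    - [-0.37, 0, 0, 0, 0, 0]
    - [-0.55, 0, 0.01, 0, 0, 0]
    - [-0.74, 0, 0.01, 0, 0, 0]
    - [-0.92, 0, 0.02, 0, 0, 0]

```text
t: 5.3
tool_pos: [0.5591, -0.1918, 0.4122]
orientation: [1.882, 2.514, -0.005]
force: [1.3, 0.4, 0.8]
opening: 0.0002
gripper_force: 0.0
```

Request:
arm_command:
  increments:
    - [0, 0, 0.08, 0, 0, 0]
    - [0, 0, 0.16, 0, 0, 0]
    - [0, 0, 0.24, 0, 0, 0]
    - [0, 0, 0.32, 0, 0, 0]
    - [0, 0, 0.4, 0, 0, 0]

```text
t: 5.92
tool_pos: [0.5587, -0.1902, 0.3307]
orientation: [1.882, 2.515, -0.005]
force: [0.6, 0.1, -0.9]
opening: 0.0008
gripper_force: 0.0
```

```bash
python3 - <<'E'
from h import *
from plant import *
import cv2
s=read_state();print(where(s),s["force"].round(1),s["q"].round(2))
c=read_camera("scene");cv2.imwrite("pics/beh.png",cv2.resize(c["image"][50:270,240:450,::-1],None,fx=2.7,fy=2.7,interpolation=2))
E
```

```text
(array([149.4,  -1.3, 144.7]), array([ 0.002, -0.002, -1.   ])) [ 0.6  0.1 -0.9] [-0.41  0.15  1.6  -0.    1.39 -0.7 ]
```

View pics/beh.png

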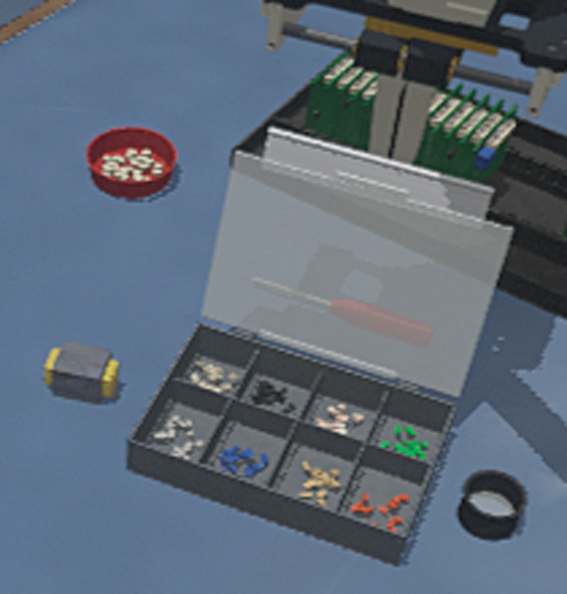

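The finger stands behind the middle of the lid, clear of it and of the driver. Nothing has been moved. I'll add a lid-angle gauge that looks for the bright rim line in the images, then push.

```bash
cat >> h.py <<'E'
import cv2
def lidangle(c,show=True):
    g=cv2.GaussianBlur(c["image"].min(2).astype(np.float32),(3,3),0);th=np.arange(0,1.98,.02);y=np.r_[np.linspace(-.07,-.03,15),np.linspace(.03,.07,15)];sc=[]
    for t in th:
        p=[cv2.remap(g,*[a.astype(np.float32)[None] for a in proj(c,c2w(X,lid(t,u+0*y,.004+0*y,y))).T],1)[0] for u in (.135,.1465,.155)]
        sc.append(np.mean(p[1]-p[2])+.3*np.mean(p[1]-p[0]))
    i=np.argsort(sc)[::-1][:4];return [(round(float(th[k]),2),round(float(sc[k]))) for k in i]
E
python3 - <<'E'
from h import *
from plant import *
for n in ["top","scene"]: print(n,lidangle(read_camera(n)))
E
```

```text
top [(1.9, 97), (1.92, 90), (1.8, 35), (0.56, 32)]
scene [(1.86, 118), (1.88, 118), (1.84, 104), (1.9, 96)]
```

Request:
arm_command:
  increments:
    - [0.04, 0, 0, 0, 0, 0]
    - [0.07, 0, 0, 0, 0, 0]
    - [0.1, 0, 0, 0, 0, 0]
    - [0.13, 0, 0, 0, 0, 0]
    - [0.16, 0, 0, 0, 0, 0]

```text
t: 6.7
tool_pos: [0.5498, -0.1597, 0.3321]
orientation: [1.882, 2.514, -0.004]
force: [1.1, 0.0, 0.6]
opening: 0.0006
gripper_force: 0.3
```

Request:
arm_command:
  increments:
    - [0.025, 0, 0, 0, 0, 0]
    - [0.05, 0, 0, 0, 0, 0]
    - [0.075, 0, 0, 0, 0, 0]
    - [0.1, 0, 0, 0, 0, 0]
    - [0.125, 0, 0, 0, 0, 0]

```text
t: 7.32
tool_pos: [0.5427, -0.1358, 0.3318]
orientation: [1.883, 2.515, -0.005]
force: [-0.2, -0.5, 0.0]
opening: 0.0006
gripper_force: 0.1
```

```bash
python3 - <<'E'
from h import *
from plant import *
s=read_state();print(where(s),s["force"].round(1),s["t"])
for n in ["top","scene"]: print(n,lidangle(read_camera(n)))
E
```

```text
(array([ 92.7,  -1.2, 145.8]), array([ 0.002, -0.002, -1.   ])) [-0.2 -0.5  0. ] 7.325
top [(0.56, 32), (0.58, 28), (1.82, 27), (0.54, 27)]
scene [(1.62, 101), (1.64, 90), (1.6, 71), (0.14, 47)]
```

Request:
arm_command:
  increments:
    - [0.02, 0, 0, 0, 0, 0]
    - [0.04, 0, 0, 0, 0, 0]
    - [0.06, 0, 0, 0, 0, 0]
    - [0.08, 0, 0, 0, 0, 0]
    - [0.1, 0, 0, 0, 0, 0]

```text
t: 8.05
tool_pos: [0.5371, -0.1166, 0.3318]
orientation: [1.882, 2.515, -0.005]
force: [-0.3, -0.2, -0.1]
opening: 0.0004
gripper_force: 0.1
```

```bash
python3 - <<'E'
from h import *
from plant import *
s=read_state();print(where(s),s["force"].round(1),s["t"])
for n in ["top","scene"]: print(n,lidangle(read_camera(n)))
E
```

```text
(array([ 72.8,  -1.2, 145.8]), array([ 0.002, -0.002, -1.   ])) [-0.3 -0.2 -0.1] 8.05
top [(0.56, 32), (0.58, 28), (0.54, 26), (1.06, 21)]
scene [(1.48, 94), (1.5, 93), (0.14, 48), (1.34, 47)]
```

Request:
arm_command:
  increments:
    - [0.02, 0, 0, 0, 0, 0]
    - [0.04, 0, 0, 0, 0, 0]
    - [0.05, 0, 0, 0, 0, 0]
    - [0.04, 0, -0.15, 0, 0, 0]
    - [0.03, 0, -0.4, 0, 0, 0]

```text
t: 8.78
tool_pos: [0.5349, -0.1107, 0.4103]
orientation: [-1.88, -2.512, 0.007]
force: [1.1, -0.8, 0.7]
opening: 0.0006
gripper_force: 0.0
```

```bash
python3 - <<'E'
from h import *
from plant import *
s=read_state();print(where(s),s["force"].round(1),s["t"])
print(lidangle(read_camera("scene")))
plan(s,[((20,0,240),0,1),((-140,0,225),30,6)])
E
```

```text
(array([ 65.9,  -2.3, 224.3]), array([-0.001, -0.006, -1.   ])) [ 1.1 -0.8  0.7] 8.775
[(1.38, 123), (1.4, 114), (1.26, 51), (0.14, 47)]
[0.23, 0.005, -0.078, -0.002, 0.0, -0.001]
[0.441, 0.005, -0.045, -0.002, -0.028, -0.001]
[0.652, 0.004, -0.012, -0.002, -0.056, -0.001]
[0.863, 0.004, 0.022, -0.002, -0.084, 0.0]
[1.074, 0.004, 0.055, -0.002, -0.111, 0.0]
```

Request:
arm_command:
  increments:
    - [0.2, 0, -0.06, 0, 0, 0]
    - [0.4, 0, -0.04, 0, -0.02, 0]
    - [0.6, 0, -0.01, 0, -0.05, 0]
    - [0.8, 0, 0.02, 0, -0.08, 0]
    - [1.0, 0, 0.05, 0, -0.11, 0]

```text
t: 9.45
tool_pos: [0.4787, 0.0821, 0.4015]
orientation: [1.705, 2.278, -0.302]
force: [0.2, 0.5, -0.1]
opening: 0.0006
gripper_force: 0.0
```

```bash
python3 - <<'E'
from h import *
from plant import *
s=read_state();print(where(s),s["force"].round(1),s["t"])
print(lidangle(read_camera("scene")),lidangle(read_camera("top")))
plan(s,[((-125,0,120),50,6)])
E
```

```text
(array([-70.8,  -0.6, 226.8]), array([ 0.344, -0.001, -0.939])) [ 0.2  0.5 -0.1] 9.45
[(1.18, 45), (0.5, 37), (0.14, 35), (0.16, 23)] [(1.82, 34), (0.18, 33), (0.16, 33), (0.14, 31)]
[0.15, 0.0, 0.089, 0.0, -0.028, 0.0]
[0.301, 0.0, 0.177, 0.0, -0.055, 0.0]
[0.451, 0.0, 0.266, 0.0, -0.083, 0.0]
[0.601, 0.0, 0.355, 0.0, -0.111, 0.0]
[0.751, 0.001, 0.444, 0.0, -0.138, 0.0]
```

```bash
python3 - <<'E'
from h import *
from plant import *
plan(read_state(),[((-60,0,120),50,4),((-38,0,118),50,1)])
E
```

```text
[0.145, 0.001, 0.161, 0.0, -0.042, 0.0]
[0.291, 0.003, 0.322, 0.0, -0.083, 0.001]
[0.436, 0.004, 0.483, 0.0, -0.125, 0.001]
[0.581, 0.005, 0.644, 0.0, -0.167, 0.001]
[0.481, 0.005, 0.691, 0.0, -0.167, 0.001]
```

Request:
arm_command:
  increments:
    - [0.15, 0, 0.16, 0, -0.042, 0]
    - [0.29, 0, 0.32, 0, -0.083, 0]
    - [0.44, 0, 0.48, 0, -0.125, 0]
    - [0.58, 0, 0.64, 0, -0.167, 0]
    - [0.48, 0, 0.69, 0, -0.167, 0]

```text
t: 10.18
tool_pos: [0.4647, 0.1228, 0.2333]
orientation: [1.408, 1.898, -0.672]
force: [-0.5, -0.7, 0.6]
opening: 0.0002
gripper_force: 0.0
```

```bash
python3 - <<'E'
from h import *
from plant import *
s=read_state();print(where(s),s["force"].round(1),s["t"])
c=read_camera("top");t=read_camera("scene")
cv2.imwrite("pics/catch.png",cv2.hconcat([cv2.resize(i["image"][v-70:v+70,u-80:u+65,::-1],(390,376),interpolation=2) for i,u,v in ((c,320,250),(t,360,190))]))
print(lidangle(c),lidangle(t))
plan(s,[((-25,0,112),50,3)])
E
```

```text
(array([-35.1,  -3.7, 113.9]), array([ 0.767, -0.008, -0.642])) [-0.5 -0.7  0.6] 10.175
[(1.08, 72), (0.56, 35), (1.82, 34), (0.54, 33)] [(1.08, 29), (1.06, 29), (1.0, 25), (1.28, 17)]
[-0.009, 0.004, 0.015, -0.001, 0.0, 0.001]
[-0.018, 0.007, 0.03, -0.002, 0.0, 0.002]
[-0.027, 0.011, 0.045, -0.002, 0.0, 0.003]
```

View pics/catch.png

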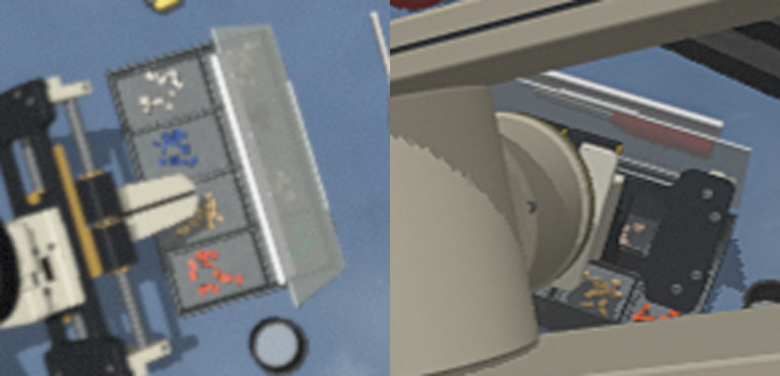

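The top view shows the lid at about 1.08 rad with its lip at crop (245,165). The fingertip at (195,190) is in front of and below the lip. I'll slide it under.

```bash
python3 - <<'E'
from h import *
from plant import *
plan(read_state(),[((-8,0,122),50,3),((-8,0,122),50,2)])
E
```

```text
[-0.033, 0.002, 0.027, -0.001, 0.0, 0.0]
[-0.065, 0.003, 0.054, -0.001, 0.0, 0.001]
[-0.098, 0.005, 0.081, -0.002, 0.0, 0.001]
[-0.098, 0.005, 0.081, -0.002, 0.0, 0.001]
[-0.098, 0.005, 0.081, -0.002, 0.0, 0.001]
```

Request:
arm_command:
  increments:
    - [-0.03, 0, 0.03, 0, 0, 0]
    - [-0.07, 0, 0.05, 0, 0, 0]
    - [-0.1, 0, 0.08, 0, 0, 0]
    - [-0.1, 0, 0.08, 0, 0, 0]
    - [-0.1, 0, 0.08, 0, 0, 0]

```text
t: 10.9
tool_pos: [0.4738, 0.0982, 0.2441]
orientation: [1.415, 1.891, -0.661]
force: [-0.2, -0.8, 0.2]
opening: 0.0004
gripper_force: 0.2
```

```bash
python3 - <<'E'
from h import *
from plant import *
s=read_state();print(where(s),s["force"].round(1),s["t"])
print(lidangle(read_camera("top")),lidangle(read_camera("scene")))
E
```

```text
(array([ -9.1,  -1. , 124.5]), array([ 0.766, -0.003, -0.643])) [-0.2 -0.8  0.2] 10.9
[(0.96, 83), (0.94, 63), (0.48, 47), (0.46, 43)] [(1.28, 20), (1.26, 14), (1.3, 11), (0.14, 9)]
```

Request:
arm_command:
  increments:
    - [0, 0, 0, 0, 0, 0]
    - [0, 0, 0, 0, 0, 0]
    - [0, 0, 0, 0, 0, 0]
    - [0, 0, 0, 0, 0, 0]
    - [0, 0, 0, 0, 0, 0]

```text
t: 11.62
tool_pos: [0.4738, 0.0982, 0.2439]
orientation: [1.415, 1.891, -0.662]
force: [1.4, 0.3, -0.5]
opening: 0.0005
gripper_force: 0.2
```

```bash
python3 - <<'E'
from h import *
from plant import *
s=read_state();print(where(s),s["force"].round(1),s["t"])
print(lidangle(read_camera("top")))
def pose(th,hh=.011,sd=.02,a=np.radians(40)): # tip so that the rim underside rests sd behind the tip
    q=lid(th,np.array([.143]),np.array([.0015]),np.array([0]))[0]; n=np.array([np.sin(a),0,np.cos(a)]);d=np.array([np.cos(a),0,-np.sin(a)])
    return ((q-hh*n+sd*d)*1e3).round(0)
for t in (.96,.8,.6,.4,.3,.2,.1,0): print(t,pose(t),pose(t,sd=.012))
E
```

```text
(array([ -9.2,  -1. , 124.3]), array([ 0.766, -0.003, -0.643])) [ 1.4  0.3 -0.5] 11.625
[(0.96, 79), (0.94, 67), (0.48, 48), (0.46, 45)]
0.96 [ -8.   0. 131.] [-14.   0. 136.]
0.8 [-25.   0. 116.] [-31.   0. 121.]
0.6 [-44.   0.  95.] [-50.   0. 100.]
0.4 [-58.   0.  70.] [-64.   0.  75.]
0.3 [-63.   0.  56.] [-69.   0.  62.]
0.2 [-67.   0.  43.] [-73.   0.  48.]
0.1 [-69.   0.  28.] [-75.   0.  34.]
0 [-70.   0.  14.] [-76.   0.  19.]
```

The lid is caught: it rests steadily at about 0.96 rad on the finger. Now I'll lower it along the lip's arc.

Request:
arm_command:
  increments:
    - [0.02, 0, -0.005, 0, 0, 0]
    - [0.04, 0, -0.01, 0, 0, 0]
    - [0.065, 0, -0.014, 0, 0, 0]
    - [0.09, 0, -0.019, 0, 0, 0]
    - [0.11, 0, -0.024, 0, 0, 0]

```text
t: 12.3
tool_pos: [0.4686, 0.1156, 0.2298]
orientation: [1.414, 1.892, -0.662]
force: [0.7, 0.2, -0.6]
opening: 0.0007
gripper_force: 0.2
```

```bash
python3 - <<'E'
from h import *
from plant import *
s=read_state();print(where(s),s["force"].round(1),s["t"])
print(lidangle(read_camera("top")))
E
```

```text
(array([-27.3,  -1.2, 110.1]), array([ 0.766, -0.003, -0.643])) [ 0.7  0.2 -0.6] 12.3
[(0.76, 96), (0.78, 84), (0.0, 35), (1.82, 34)]
```

Request:
arm_command:
  increments:
    - [0.028, 0, -0.004, 0, 0, 0]
    - [0.056, 0, -0.008, 0, 0, 0]
    - [0.084, 0, -0.012, 0, 0, 0]
    - [0.112, 0, -0.016, 0, 0, 0]
    - [0.14, 0, -0.02, 0, 0, 0]

```text
t: 12.98
tool_pos: [0.4627, 0.1358, 0.211]
orientation: [1.415, 1.891, -0.662]
force: [-0.1, -0.7, -0.1]
opening: 0.001
gripper_force: 0.1
```

```bash
python3 - <<'E'
from h import *
from plant import *
s=read_state();print(where(s),s["force"].round(1),s["t"])
print(lidangle(read_camera("top")))
E
```

```text
(array([-48.3,  -1. ,  91.4]), array([ 0.766, -0.003, -0.643])) [-0.1 -0.7 -0.1] 12.975
[(0.56, 126), (0.58, 115), (0.54, 90), (0.6, 67)]
```

Request:
arm_command:
  increments:
    - [0.026, 0, 0.001, 0, 0, 0]
    - [0.053, 0, 0.002, 0, 0, 0]
    - [0.08, 0, 0.004, 0, 0, 0]
    - [0.106, 0, 0.005, 0, 0, 0]
    - [0.132, 0, 0.006, 0, 0, 0]

```text
t: 13.65
tool_pos: [0.4582, 0.1511, 0.1899]
orientation: [1.415, 1.891, -0.662]
force: [0.6, -0.0, -0.4]
opening: 0.0007
gripper_force: 0.2
```

```bash
python3 - <<'E'
from h import *
from plant import *
s=read_state();print(where(s),s["force"].round(1),s["t"])
print(lidangle(read_camera("top")))
E
```

```text
(array([-64.3,  -1.1,  70.3]), array([ 0.766, -0.003, -0.643])) [ 0.6 -0.  -0.4] 13.65
[(0.4, 113), (0.38, 110), (0.42, 102), (0.36, 90)]
```

Request:
arm_command:
  increments:
    - [0.022, 0, 0.007, 0, 0, 0]
    - [0.045, 0, 0.014, 0, 0, 0]
    - [0.068, 0, 0.022, 0, 0, 0]
    - [0.09, 0, 0.029, 0, 0, 0]
    - [0.113, 0, 0.036, 0, 0, 0]

```text
t: 14.32
tool_pos: [0.4556, 0.1596, 0.168]
orientation: [1.415, 1.891, -0.662]
force: [0.1, 0.1, -0.5]
opening: 0.0004
gripper_force: 0.2
```

```bash
python3 - <<'E'
from h import *
from plant import *
s=read_state();print(where(s),s["force"].round(1),s["t"])
c=read_camera("top");print(lidangle(c))
cv2.imwrite("pics/d.png",cv2.resize(c["image"][170:320,220:420,::-1],None,fx=3.5,fy=3.5,interpolation=2))
E
```

```text
(array([-73.2,  -1.1,  48.4]), array([ 0.766, -0.003, -0.643])) [ 0.1  0.1 -0.5] 14.325
[(0.26, 120), (0.24, 117), (0.28, 117), (0.22, 110)]
```

View pics/d.png

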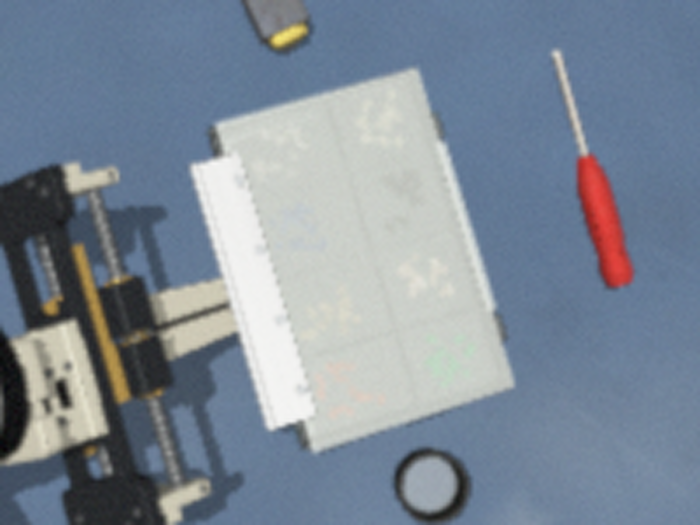

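The picture shows the lid resting on the finger, nearly level and centred over the case, with transformer, loupe and driver undisturbed. I'll continue slowly.

Request:
arm_command:
  increments:
    - [0.014, 0, 0.007, 0, 0, 0]
    - [0.028, 0, 0.013, 0, 0, 0]
    - [0.042, 0, 0.02, 0, 0, 0]
    - [0.056, 0, 0.026, 0, 0, 0]
    - [0.07, 0, 0.033, 0, 0, 0]

```text
t: 15.0
tool_pos: [0.4545, 0.1634, 0.1532]
orientation: [1.415, 1.891, -0.662]
force: [0.7, -0.5, -0.9]
opening: 0.0003
gripper_force: 0.2
```

Request:
arm_command:
  increments:
    - [0.008, 0, 0.006, 0, 0, 0]
    - [0.016, 0, 0.011, 0, 0, 0]
    - [0.024, 0, 0.017, 0, 0, 0]
    - [0.032, 0, 0.023, 0, 0, 0]
    - [0.04, 0, 0.029, 0, 0, 0]

```text
t: 15.62
tool_pos: [0.4543, 0.164, 0.1434]
orientation: [1.415, 1.891, -0.662]
force: [-0.1, 0.8, -1.2]
opening: 0.0005
gripper_force: 0.3
```

```bash
python3 - <<'E'
from h import *
from plant import *
s=read_state();print(where(s),s["force"].round(1),s["t"])
print(lidangle(read_camera("top")))
E
```

```text
(array([-77.8,  -1.1,  23.8]), array([ 0.766, -0.003, -0.643])) [-0.1  0.8 -1.2] 15.625
[(0.16, 125), (0.18, 125), (0.14, 124), (0.12, 121)]
```

Request:
arm_command:
  increments:
    - [0.006, 0, 0.004, 0, 0, 0]
    - [0.012, 0, 0.008, 0, 0, 0]
    - [0.018, 0, 0.012, 0, 0, 0]
    - [0.024, 0, 0.016, 0, 0, 0]
    - [0.03, 0, 0.02, 0, 0, 0]

```text
t: 16.3
tool_pos: [0.4541, 0.1648, 0.1363]
orientation: [1.415, 1.891, -0.662]
force: [-0.3, -0.1, 1.1]
opening: 0.0002
gripper_force: 0.0
```

```bash
python3 - <<'E'
from h import *
from plant import *
s=read_state();print(where(s),s["force"].round(1),s["gripper_force"],s["t"])
c=read_camera("top");print(lidangle(c))
cv2.imwrite("pics/e.png",cv2.resize(c["image"][170:320,220:420,::-1],None,fx=3.5,fy=3.5,interpolation=2))
c=read_camera("scene");print(lidangle(c))
E
```

```text
(array([-78.6,  -1.1,  16.7]), array([ 0.766, -0.003, -0.643])) [-0.3 -0.1  1.1] 0.0 16.3
[(0.16, 125), (0.14, 124), (0.18, 124), (0.12, 121)]
[(0.02, 43), (0.04, 43), (0.0, 34), (0.06, 22)]
```

Request:
arm_command:
  increments:
    - [0.016, 0, -0.014, 0, 0, 0]
    - [0.05, 0, -0.057, 0, 0, 0]
    - [0.1, 0, -0.115, 0, 0, 0]
    - [0.15, 0, -0.17, 0, 0, 0]
    - [0.2, 0, -0.23, 0, 0, 0]

```text
t: 17.02
tool_pos: [0.4364, 0.2245, 0.1352]
orientation: [1.414, 1.892, -0.662]
force: [-0.8, 0.5, -1.3]
opening: 0.0004
gripper_force: 0.0
```

Request:
arm_command:
  increments:
    - [0, 0, -0.15, 0, 0, 0]
    - [-0.05, 0, -0.3, 0, 0, 0]
    - [-0.1, 0, -0.45, 0, 0, 0]
    - [-0.15, 0, -0.55, 0, 0, 0]
    - [-0.15, 0, -0.55, 0, 0, 0]

```text
t: 17.65
tool_pos: [0.4191, 0.2869, 0.2306]
orientation: [1.415, 1.891, -0.657]
force: [-0.3, -0.3, -0.7]
opening: 0.0004
gripper_force: 0.0
```

```bash
python3 - <<'E'
from h import *
from plant import *
s=read_state();print(where(s),s["force"].round(1),s["gripper_force"],s["t"])
c=read_camera("top");t=read_camera("scene");print(lidangle(c),lidangle(t))
cv2.imwrite("pics/f.png",cv2.hconcat([cv2.resize(c["image"][150:320,240:410,::-1],(400,400),interpolation=2),cv2.resize(t["image"][100:270,250:440,::-1],(400,400),interpolation=2)]))
E
```

```text
(array([-205.7,    0.6,  110.8]), array([ 0.765, -0.   , -0.644])) [-0.3 -0.3 -0.7] 0.0 17.65
[(0.16, 125), (0.14, 124), (0.18, 124), (0.12, 121)] [(0.02, 46), (0.04, 45), (0.06, 25), (0.0, 23)]
```

View pics/f.png

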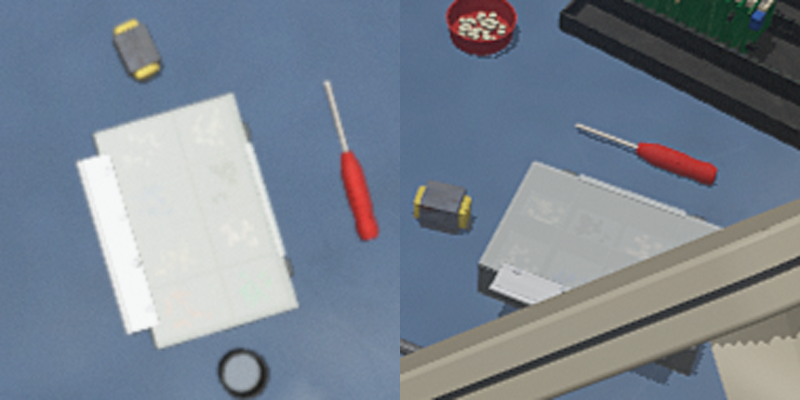

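The lid is shut flat on the case. The finger is well clear and the transformer, loupe and driver are in place, so I'm handing the job in.

```bash
python3 -c "
from plant import *
print(close_job())"
```

```text
the job is handed in; nothing more can be done
None
```

The case is shut: I tipped the lid past upright, caught it on a finger under its lip at about 0.96 rad, and lowered it slowly until it closed. The finger is clear of the case, the images show nothing beside it moved, and the job was handed in at about 18 s; no verdict came back.

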